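# Clear the photometer bench: reagents, spares and glassware each to their bay

## Robot

A 7-joint arm with a two-finger parallel gripper is mounted at the origin on a cart in front of the work surface, level with it; the furniture and walls round the work are solid. World frame = base frame: x ahead of the robot, y to its left, z up, the work surface at z = 0. Lengths are in m, angles in degrees, forces in N, time in s.
With the tool pointing down it reaches from about 0.4 to 0.875 m from the base axis. Payload 4.4 kg.
Tool frame: the origin (TCP) lies at the very end of the fingers, on their centre line; the grasp point (between the pads) lies 19 mm behind it (env.grip_depth is the distance from the TCP to the grasp point, in m); x points along the fingers, z is the direction in which the jaws open and shut, and the axes are right-handed (so a half turn about x gives the same grasp; the last joint's range is limited). The gripper opens to 85 mm and grips with 20 to 120 N. Pads are 22 mm wide; open, the fingers measure 114 mm over their backs; the gripper's body (76 mm by 85 mm) begins 54 mm behind the grasp point. The pads swing forward as they close: fully open they stand 13 mm farther back than shut.
Start: joints at [-72.582, 36.005, 2.206, 86.941, -1.547, 57.084, -1.146], TCP at [0.235, 0.606, 0.231] pointing down, gripper open.
Joint ranges: [-175.42, 175.42], [-21.48, 121.26], [-71.46, 75.88], [10.55, 141.38], [-63.04, 243.04], [13.31, 113.54], [-168.57, 168.57]. Speed limits (degrees/s): [147.25, 147.25, 180, 180, 180, 180, 180].

## Interface

Orientations are given as [roll, pitch, yaw] about the fixed x, y, z axes, in that order (R = Rz(yaw) Ry(pitch) Rx(roll)).
In Python, from plant import env gives the robot as it stands. The module is installed in compiled form; this text tells all that it offers. Calls block until the motion is done:
- env.move_pose(position, orientation): joint-space move of the TCP to a pose.
- env.move_l(position, ori=None, feed=0.15, f_stop=None): straight line of the TCP; ori=None keeps the orientation; feed is the mean speed in m/s. With f_stop (N) it stops when the force on the tool has changed by that much, and returns True; else False.
- env.movej(angles): joint-space move.
- env.gripper_open() and env.close(grasp_force=None): open the fingers fully, or close them until they stop; grasp_force is the grip in N (None keeps the last).
- env.pause(seconds).
- env.solve_ik(position, orientation): joint angles nearest the present ones, or None.
- env.get_obs(): the state.
- env.snapshot(name): name is "scene" or "top" or "wrist"; returns the picture (384x512x3 uint8, red, green, blue); there is no depth.
- env.camera_model(name): a dict with "fx", "fy", "cx", "cy" (pixels), "dist" ([k1, k2, p1, p2, k3] as OpenCV has them; the pictures are not rectified), "R" (3x3) and "t" (3): a world point X has camera coordinates R X + t. Camera axes: x right, y down, z forward; pixel columns grow to the right and rows downward; lengths in m; the calibration is good to about 2 mm. A picture is of the moment at which its call begins: read the wrist's pose just before it. camera_model takes no time and is no camera call; for the wrist camera it gives the pose at the moment of the call.
A pose or a line that the arm cannot do raises env.Unreachable and nothing moves.
- env.finish_job(): hands the job in, once; it reports no verdict.
The state is a dict: "t": time; "joints": joint angles; "joint_velocities": joint speeds; "effort": joint torques, N m; "tcp_pos": TCP position; "ee_rot": TCP orientation; "contact_force": force on the tool from outside, world axes, zero at the start; "moment": the same for the moment, N m; "width": opening from 0.0 (shut) to 1.0 (fully open).
Only numpy, scipy, OpenCV 4.12 (cv2) and the standard library are available. Lean on these libraries where they do the work, as an engineer would, in place of code of your own. Each camera call takes 0.05 s, during which the arm holds its last target.

## Task

The measurements are over, so put the bench in order: stand the two amber dropper bottles in the bottle rack, one in each well, stand the tall carton in the empty bay of the parts bin next to the flat carton that is already there, and stand the beaker and the stoppered flask next to each other in the drying tray. Never let a bottle or a piece of glassware tip over.

Things in the scene. Friction and masses are not known exactly. Their poses are not given: they have to be found in the camera images.
- dropper_large: Larger amber dropper bottle with a black cap and teat, standing upright. Round body 52 mm in diameter up to 79 mm height, then a collar 33 mm in diameter up to 95 mm, then the slim cap, 22 mm in diameter, from 95 to 132 mm (the top): it can be lifted by the slim cap. 130 g. Origin: centre of the underside; z up.
- dropper_small: Smaller amber dropper bottle with a black cap and teat, standing upright. Round body 48 mm in diameter up to 71 mm height, then a collar 31 mm in diameter up to 87 mm, then the slim cap, 20 mm in diameter, from 87 to 124 mm (the top): it can be lifted by the slim cap. 110 g. Origin: centre of the underside; z up.
- tall_carton: Small brown and white carton, 46 x 46 mm and 75 mm tall, standing upright, 50 g. Origin: centre of the underside; x and y along its sides, z up.
- beaker: Glass beaker, hollow and open at the top, 68 mm tall; outside diameter 50 mm, at the rim 53 mm, with a small spout on the rim, roughly towards its +y. Grip it round the wall, best along its own x axis. 60 g. Origin: centre of the underside; z up.
- flask: Small glass flask with a round bulb below (36 mm wide for gripping, 48 mm to look at, up to 49 mm height), a long slim neck above that and a stopper on top, 149 mm tall, standing upright. The neck is 13 mm along the flask's x and 14 mm along its y, and free for gripping from 55 to 130 mm height. 57 g. Origin: centre of the underside; x and y level, z up.
- bottle_rack: White bottle rack, fixed to the bench, 172 mm (x) x 90 mm (y) x 42 mm high, with two round wells 68 mm in diameter, open from above, centred at x = -39 mm and x = +39 mm, y = 0 in its frame. Bottles pass through the deck (its top at 42 mm) and stand on the base, whose top is 4 mm above the origin. Origin: centre of the underside; x along its length, z up.
- parts_bin: Low grey bin with a divider, fixed to the bench, 178 mm (x) x 82 mm (y), walls 32 mm high and 3 mm thick, rim beads up to 34 mm, floor 3 mm above the origin. The long bay, on the -x side, holds a flat black and white carton that stays there (90 x 60 x 26 mm, fixed). The empty bay, on the +x side, measures 71 mm (x) x 76 mm (y) inside and is centred at x = +50.5 mm, y = 0 in its frame. Origin: centre of the underside; x along its length, z up.
- drying_tray: Shallow stainless steel tray with a ribbed rubber mat, fixed to the bench, 176 mm (x) x 96 mm (y) outside, rim up to 16 mm high; the mat, on which things stand, measures 164 x 84 mm and its top is 5 mm above the origin. There is room for two things side by side along x, for instance at x = -40 mm and x = +40 mm, y = 0 in its frame. Origin: centre of the underside; x along its length, z up.
Mind the look-alikes: they are no part of the job. Leave any yellow look-alike of the dropper_small alone.

How it is judged (in metres and radians):
At the end, for the whole second after the job is handed in: Each dropper bottle stands on the rack's base in its own well (within 13 mm of the well's centre in x and y), the tall carton on the floor of the bin's empty bay, beaker and flask on the tray's mat (origins within 64 x 28 mm of its centre); all upright to 0.12 rad, at rest, released ((((x of dropper_large in the frame of bottle_rack between -0.052 and -0.026 m and y of dropper_large in the frame of bottle_rack between -0.013 and 0.013 m and z of dropper_large in the frame of bottle_rack between -0.002 and 0.012 m and angle between dropper_large's own z axis and vertical below 0.12 rad and linear speed of dropper_large below 0.02 m/s) and (x of dropper_small in the frame of bottle_rack between 0.026 and 0.052 m and y of dropper_small in the frame of bottle_rack between -0.013 and 0.013 m and z of dropper_small in the frame of bottle_rack between -0.002 and 0.012 m and angle between dropper_small's own z axis and vertical below 0.12 rad and linear speed of dropper_small below 0.02 m/s)) or ((x of dropper_large in the frame of bottle_rack between 0.026 and 0.052 m and y of dropper_large in the frame of bottle_rack between -0.013 and 0.013 m and z of dropper_large in the frame of bottle_rack between -0.002 and 0.012 m and angle between dropper_large's own z axis and vertical below 0.12 rad and linear speed of dropper_large below 0.02 m/s) and (x of dropper_small in the frame of bottle_rack between -0.052 and -0.026 m and y of dropper_small in the frame of bottle_rack between -0.013 and 0.013 m and z of dropper_small in the frame of bottle_rack between -0.002 and 0.012 m and angle between dropper_small's own z axis and vertical below 0.12 rad and linear speed of dropper_small below 0.02 m/s))) and x of tall_carton in the frame of parts_bin between 0.034 and 0.067 m and y of tall_carton in the frame of parts_bin between -0.019 and 0.019 m and z of tall_carton in the frame of parts_bin between -0.002 and 0.009 m and angle between each of tall_carton, beaker, flask's own z axis and vertical below 0.12 rad and linear speed of each of tall_carton, beaker, flask below 0.02 m/s and x of beaker in the frame of drying_tray between -0.064 and 0.064 m and y of beaker in the frame of drying_tray between -0.028 and 0.028 m and z of beaker in the frame of drying_tray between 0 and 0.01 m and x of flask in the frame of drying_tray between -0.064 and 0.064 m and y of flask in the frame of drying_tray between -0.028 and 0.028 m and z of flask in the frame of drying_tray between 0 and 0.01 m and horizontal distance between beaker and flask above 0.04 m); the robot touches nothing.
It fails at once if a bottle or a piece of glassware tipped over (more than 0.7 rad) (angle between any of dropper_large, dropper_small, beaker, flask's own z axis and vertical above 0.7 rad).
It also fails if it takes over 109 s, if anything falls off the work surface, if the arm or the gripper's body presses on something with over 40 N, if the wrist force passes 120 N, or if a joint passes its speed limit or range.

## Working session

There is one attempt and no reset: what is moved stays moved. The work goes in short steps, each a Python script; the robot and the scene stay as the last script left them, time stands still between calls to the robot, and variables do not carry over. Pictures are saved under pics/ and viewed, and the job is handed in when it is done.

```bash
mkdir -p pics
python3 - <<'E'
from plant import env
import cv2
for n in ["scene","top","wrist"]:
    m=env.camera_model(n); im=env.snapshot(n)
    cv2.imwrite(f"pics/{n}0.png",im[:,:,::-1])
    print(n,{k:(v if not hasattr(v,'round') else v.round(3).tolist()) for k,v in m.items()})
o=env.get_obs();print(o["t"],o["tcp_pos"],o["ee_rot"],env.grip_depth,o["contact_force"])
E
```

```text
scene {'fx': 351.11544429205486, 'fy': 351.11544429205486, 'cx': 254.65570887923218, 'cy': 191.5460643927703, 'dist': [0.015, 0.0, 0.0, 0.0, 0.0], 'R': [[0.75, -0.661, 0.019], [-0.29, -0.355, -0.889], [0.594, 0.661, -0.458]], 't': [-0.36, 0.207, 0.875]}
top {'fx': 354.73260579117374, 'fy': 354.73260579117374, 'cx': 254.14337721053337, 'cy': 190.51742645715714, 'dist': [0.023, 0.0, 0.0, 0.0, 0.0], 'R': [[0.01, -1.0, 0.006], [-0.987, -0.011, -0.161], [0.161, -0.005, -0.987]], 't': [0.048, 0.54, 1.142]}
wrist {'fx': 311.5621076887443, 'fy': 311.5621076887443, 'cx': 254.45639895315412, 'cy': 191.24607411571736, 'dist': [0.008, 0.0, 0.0, 0.0, 0.0], 'R': [[0.36, 0.933, -0.002], [0.894, -0.345, 0.285], [0.265, -0.105, -0.958]], 't': [-0.649, -0.037, 0.38]}
0.15 [0.23468771 0.60565857 0.2306064 ] [ 179.48352393   89.91731235 -111.7014548 ] 0.0187 [-0.39746336  0.29565756  0.06031835]
```

```bash
ls; ls pics
```

```text
pics
scene0.png
top0.png
wrist0.png
```

View pics/scene0.png

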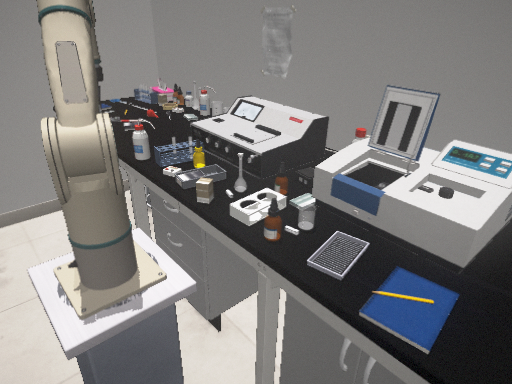

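View pics/top0.png

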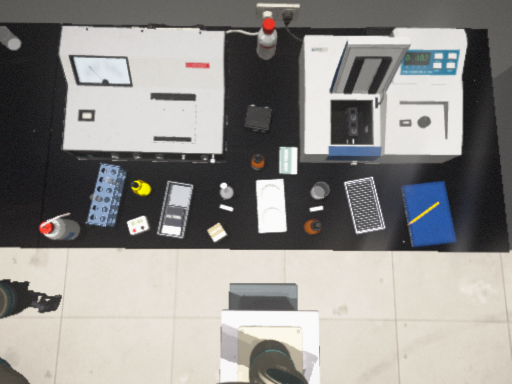

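View pics/wrist0.png

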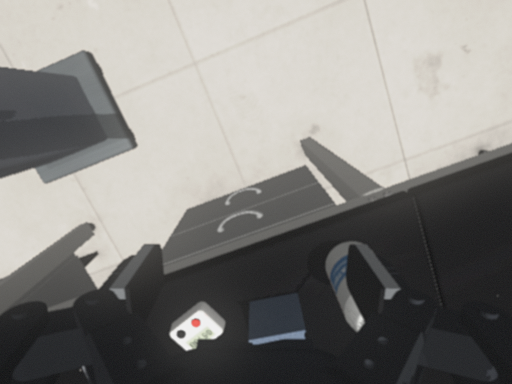

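Run:
```python
import cv2
im=cv2.imread("pics/top0.png")
c=im[140:255,130:400]
cv2.imwrite("pics/topz.png",cv2.resize(c,None,fx=2.96,fy=2.96,interpolation=cv2.INTER_CUBIC))
im=cv2.imread("pics/scene0.png")
c=im[130:290,140:380]
cv2.imwrite("pics/scenez.png",cv2.resize(c,None,fx=3.3,fy=3.3,interpolation=cv2.INTER_CUBIC))
```

```text
(no output)
```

View pics/topz.png

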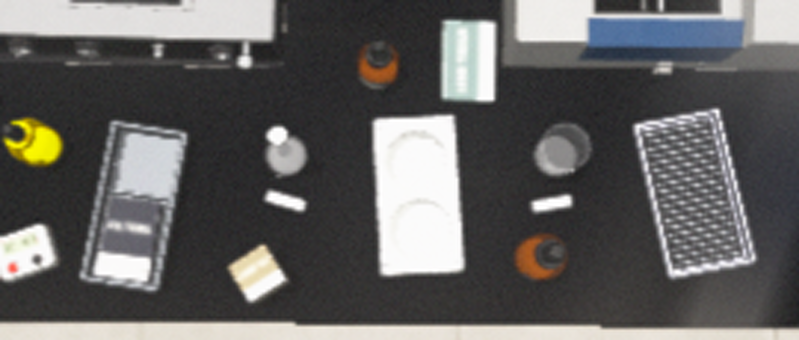

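View pics/scenez.png

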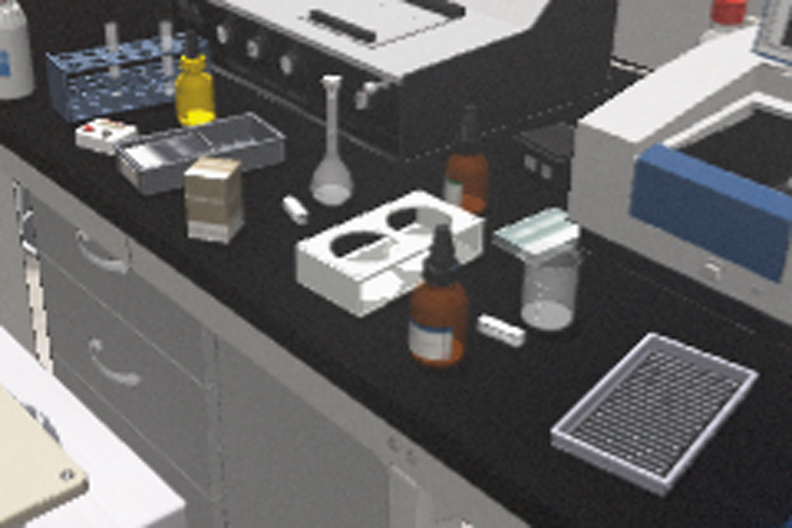

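```bash
cat > h.py <<'E'
from plant import env
import numpy as np, cv2
def K(m): return np.array([[m["fx"],0,m["cx"]],[0,m["fy"],m["cy"]],[0,0,1]])
def ray(m,uv):
    p=cv2.undistortPoints(np.array(uv,float).reshape(-1,1,2),K(m),np.array(m["dist"])).reshape(-1,2)
    d=np.c_[p,np.ones(len(p))]@np.array(m["R"]); c=-np.array(m["R"]).T@np.array(m["t"]); return c,d
def onplane(m,uv,z):
    c,d=ray(m,uv); s=(z-c[2])/d[:,2]; return c+s[:,None]*d
def proj(m,X):
    X=np.atleast_2d(np.array(X,float)); r=cv2.Rodrigues(np.array(m["R"]))[0]
    return cv2.projectPoints(X,r,np.array(m["t"]).reshape(3,1),K(m),np.array(m["dist"]))[0].reshape(-1,2)
def tri(m1,uv1,m2,uv2):
    c1,d1=ray(m1,[uv1]);c2,d2=ray(m2,[uv2]);d1=d1[0]/np.linalg.norm(d1);d2=d2[0]/np.linalg.norm(d2)
    s=np.linalg.lstsq(np.c_[d1,-d2],c2-c1,rcond=None)[0]
    a=c1+s[0]*d1;b=c2+s[1]*d2; return (a+b)/2,np.linalg.norm(a-b)
def down(a): return [0,90,a]
E
python3 - <<'E'
from h import *
m=env.camera_model("top")
f=lambda u,v:(130+u/2.96,140+v/2.96)
for n,p,z in [("yellow",(38,145),.04),("flaskbulb",(287,157),.025),("carton top",(257,270),.075),("rack mid",(418,195),.042),("small body",(378,68),.07),("large body",(540,258),.05),("beaker base",(558,157),.0),("tray",(693,193),.01),("bin",(133,205),.02),("empty bay",(150,160),0.003)]:
    print(n,onplane(m,[f(*p)],z)[0].round(3))
E
```

```text
yellow [0.541 0.425 0.04 ]
flaskbulb [0.533 0.146 0.025]
carton top [0.401 0.171 0.075]
rack mid [ 0.489 -0.004  0.042]
small body [0.628 0.043 0.07 ]
large body [ 0.419 -0.138  0.05 ]
beaker base [ 0.54 -0.17  0.  ]
tray [ 0.498 -0.323  0.01 ]
bin [0.476 0.32  0.02 ]
empty bay [0.531 0.306 0.003]
```

Run:
```python
from h import *
import pickle
out={}
for i,y in enumerate([0.22,0.0,-0.22]):
    env.move_pose([0.45,y,0.3],down(90))
    env.pause(0.3)
    m=env.camera_model("wrist"); im=env.snapshot("wrist"); out[i]=(m,im)
    cv2.imwrite(f"pics/w{i}.png",im[:,:,::-1]); o=env.get_obs();print(o["t"],o["tcp_pos"].round(3),(-m["R"].T@m["t"]).round(3))
pickle.dump(out,open("w.pkl","wb"))
```

```text
2.1417 [0.45 0.22 0.3 ] [0.376 0.221 0.443]
3.375 [0.45  0.001 0.3  ] [0.377 0.002 0.443]
4.6083 [ 0.45  -0.219  0.3  ] [ 0.377 -0.218  0.443]
```

View pics/w0.png

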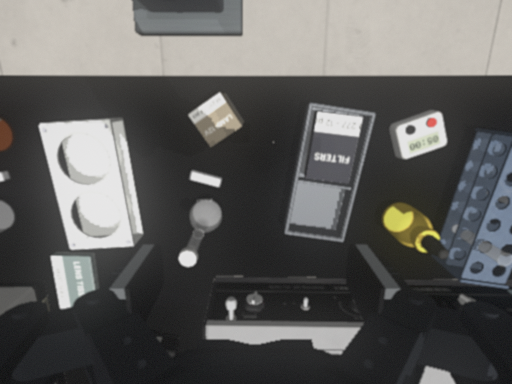

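View pics/w1.png

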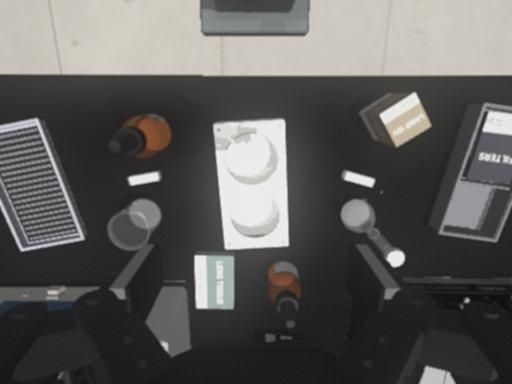

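View pics/w2.png

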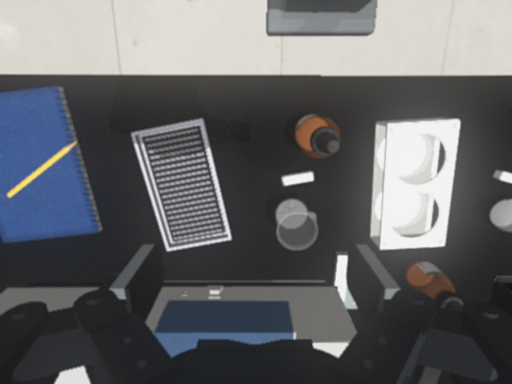

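Run:
```python
import cv2,numpy as np
def crop(n,x0,y0,w,h,f,out,gain=1.6):
    im=cv2.imread(f"pics/{n}.png")[y0:y0+h,x0:x0+w]
    im=np.clip(im.astype(float)*gain,0,255).astype(np.uint8)
    im=cv2.resize(im,None,fx=f,fy=f,interpolation=cv2.INTER_CUBIC)
    for k in range(0,w,20): cv2.putText(im,str(x0+k),(int(k*f),8),0,.3,(0,255,255),1); cv2.line(im,(int(k*f),8),(int(k*f),14),(0,255,255),1)
    for k in range(0,h,20): cv2.putText(im,str(y0+k),(0,int(k*f)+4),0,.3,(0,255,255),1)
    return im
a=crop("w1",100,95,130,200,3,"") ; b=crop("w1",240,240,80,100,5,"")
a=a[:600];h=max(a.shape[0],b.shape[0])
P=lambda i:cv2.copyMakeBorder(i,0,h-i.shape[0],0,4,0)
cv2.imwrite("pics/z1.png",np.hstack([P(a),P(b)])[:, :800])
a=crop("w2",260,95,100,160,3.7,""); b=crop("w2",395,245,80,80,5,"");h=max(a.shape[0],b.shape[0])
cv2.imwrite("pics/z2.png",np.hstack([P(a),P(b)])[:, :800])
a=crop("w0",165,80,100,200,3,""); b=crop("w0",270,90,120,160,3.7,"");h=max(a.shape[0],b.shape[0])
cv2.imwrite("pics/z0.png",np.hstack([P(a),P(b)])[:, :800])
a=crop("w1",330,80,120,200,3,""); b=crop("w2",120,105,120,160,3.7,"");h=max(a.shape[0],b.shape[0])
cv2.imwrite("pics/z3.png",np.hstack([P(a),P(b)])[:, :800])
```

```text
(no output)
```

View pics/z1.png

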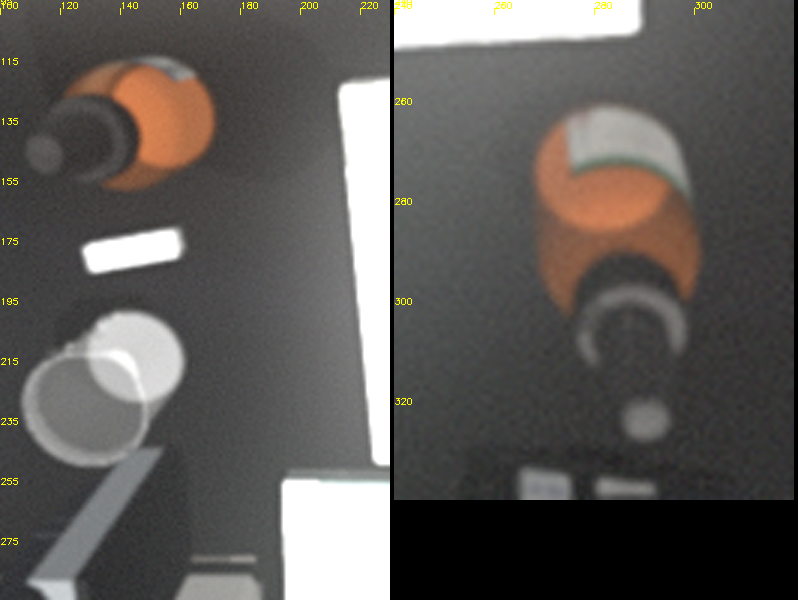

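View pics/z2.png

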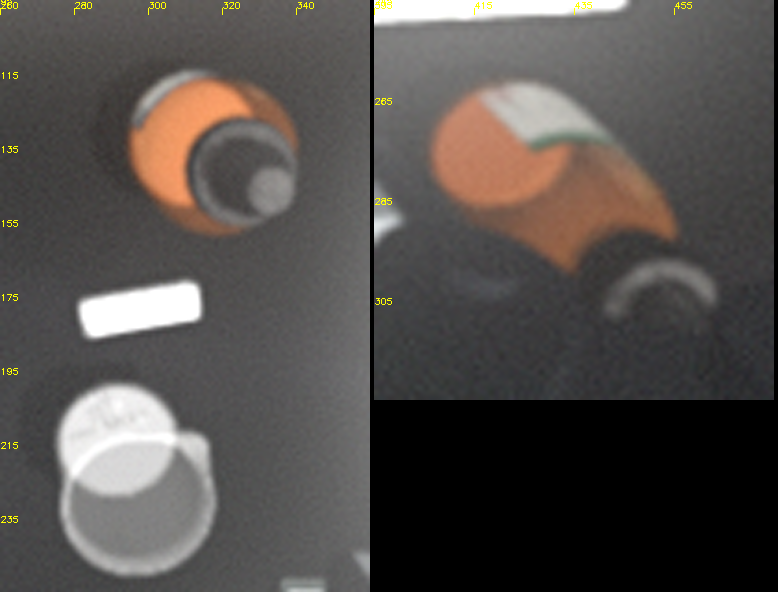

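View pics/z0.png

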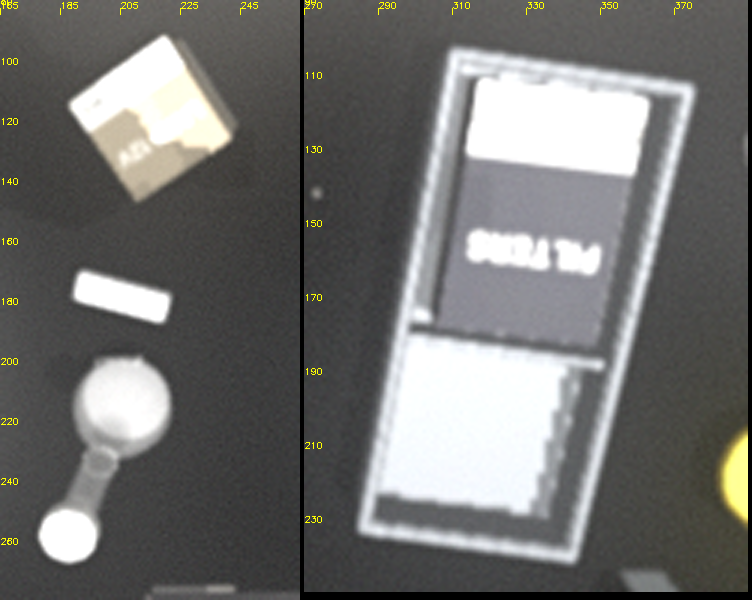

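View pics/z3.png

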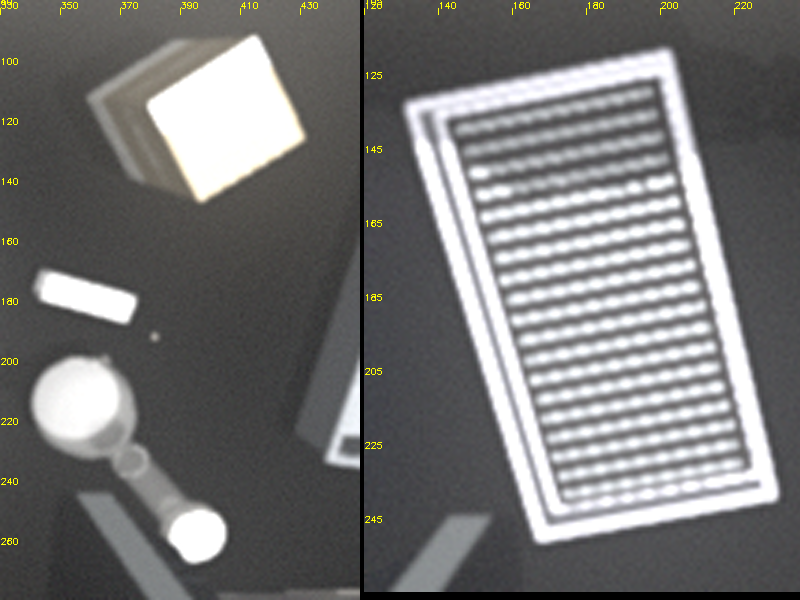

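```bash
cat > meas.py <<'E'
from h import *
import pickle
W=pickle.load(open("w.pkl","rb"));M={i:W[i][0] for i in W}
if __name__=="__main__":
    def two(n,i,a,j,b): 
        X,e=tri(M[i],a,M[j],b); print(n,"tri",X.round(4),"gap",round(e,4))
    def one(n,i,a,z): print(n,"plane",i,onplane(M[i],[a],z)[0].round(4))
    two("largeteat",1,(114.7,146.3),2,(333.2,146.4)); one("L",1,(114.7,146.3),.132);one("L",2,(333.2,146.4),.132)
    two("Lbase",1,(154.7,133.7),2,(311.4,132.8))
    one("smallteat",1,(290.4,323.8),.124); two("smallcollar",1,(287.6,306),2,(452.4,306.6)); one("Scollar",1,(287.6,306),.087)
    two("stopper",0,(188,258.7),1,(396,258.3)); one("F",0,(188,258.7),.149);one("F",1,(396,258.3),.149)
    two("rim",1,(128.3,230.7),2,(297.3,230.9));one("B",1,(128.3,230.7),.068);one("B",2,(297.3,230.9),.068)
    two("bbase",1,(145.7,213.7),2,(291.9,213.9));one("Bspout",2,(314,215.3),.068)
    def quad(n,i,pts,z,exp):
        P=onplane(M[i],pts,z)[:,:2]; e=np.linalg.norm(np.roll(P,-1,0)-P,axis=1)
        d=P-np.roll(P,1,0)
        print(n,i,"c",P.mean(0).round(4),"edges",e.round(4),"exp",exp,"ang",[round(float(np.degrees(np.arctan2(v[1],v[0]))),1) for v in np.roll(P,-1,0)-P])
    C=lambda L,s,x,y:[(x+a/s,y+b/s) for a,b in L]
    quad("carton",0,C([(166,36),(69,101),(139,200),(231,137)],3,165,80),.075,46)
    quad("carton",1,C([(258,36),(148,102),(200,202),(304,136)],3,330,80),.075,46)
    # bin rim (pane offset 304)
    quad("bin",0,C([(452-304,47),(692-304,88),(574-304,562),(360-304,532)],3.7,270,90),.034,"82x178")
    quad("tray",2,C([(404-364,104),(670-364,48),(778-364,496),(541-364,541)],3.7,120,105),.016,"96x176")
    g=cv2.cvtColor(W[1][1],cv2.COLOR_RGB2GRAY); mk=((g>130)*255).astype(np.uint8); 
    cs,_=cv2.findContours(mk[100:252,195:305],cv2.RETR_EXTERNAL,cv2.CHAIN_APPROX_NONE,offset=(195,100)); c=max(cs,key=cv2.contourArea)
    h=cv2.convexHull(c); ap=cv2.approxPolyDP(h,6,True).reshape(-1,2); print(ap.tolist())
    if len(ap)==4: quad("rack",1,ap,.042,"90x172")
E
python3 meas.py
```

```text
largeteat tri [ 0.4231 -0.1389  0.1294] gap 0.0004
L plane 1 [ 0.4229 -0.1377  0.132 ]
L plane 2 [ 0.4225 -0.1395  0.132 ]
Lbase tri [ 0.4236 -0.1383  0.0007] gap 0.0017
smallteat plane 1 [0.6403 0.0463 0.124 ]
smallcollar tri [0.6426 0.0468 0.087 ] gap 0.0001
Scollar plane 1 [0.6426 0.0468 0.087 ]
stopper tri [0.538  0.1513 0.1481] gap 0.0008
F plane 0 [0.538  0.1515 0.149 ]
F plane 1 [0.5371 0.1507 0.149 ]
rim tri [ 0.542 -0.162  0.069] gap 0.0
B plane 1 [ 0.5425 -0.1624  0.068 ]
B plane 2 [ 0.5424 -0.1618  0.068 ]
bbase tri [ 0.5432 -0.1614  0.0035] gap 0.0
Bspout plane 2 [ 0.5206 -0.1413  0.068 ]
carton 0 c [0.4   0.176] edges [0.0446 0.0455 0.0439 0.0442] exp 46 ang [-57.8, 33.8, 123.8, -147.1]
carton 1 c [0.4    0.1759] edges [0.0452 0.0456 0.0446 0.0434] exp 46 ang [-57.8, 33.2, 125.0, -147.6]
bin 0 c [0.4777 0.3198] edges [0.0844 0.1808 0.0844 0.1818] exp 82x178 ang [80.8, -8.2, -98.5, 171.8]
tray 2 c [ 0.5008 -0.3184] edges [0.1003 0.1805 0.0996 0.1806] exp 96x176 ang [101.7, 11.5, -78.1, -168.3]
[[283, 119], [288, 245], [226, 249], [213, 125]]
rack 1 c [ 0.4917 -0.0005] edges [0.1744 0.0881 0.1733 0.0885] exp 90x172 ang [4.0, -85.7, -175.9, 95.0]
```

```bash
cat >> h.py <<'E'
def st(tag):
    o=env.get_obs(); print(tag,"t",round(o["t"],2),"tcp",np.round(o["tcp_pos"],4),"w",round(o["width"],3),"F",np.round(o["contact_force"],1)); return o
def pick(xy,z,a,F,hi=0.25,lift=None):
    env.move_pose([*xy,hi],down(a)); env.move_l([*xy,z],feed=0.12); env.pause(.1); st("at")
    env.close(F); env.pause(.2); o=st("closed"); env.move_l([*xy,lift or hi],feed=0.15); st("lifted"); return o
def place(xy,z,a,hi,back=0.25):
    env.move_pose([*xy,hi],down(a)); env.pause(.2); env.move_l([*xy,z+.008],feed=0.12)
    print("touch",env.move_l([*xy,z],feed=0.03,f_stop=3)); st("down"); env.gripper_open(); env.pause(.2); env.move_l([*xy,back],feed=.2); st("away")
def pic(n,tag):
    m=env.camera_model(n); im=env.snapshot(n); cv2.imwrite(f"pics/{tag}.png",im[:,:,::-1]); return m,im
E
python3 - <<'E'
from h import *
pick((0.423,-0.1386),0.099,94,40,hi=.22,lift=.25)
pic("scene","s1"); pic("wrist","ws1")
E
```

```text
at t 6.41 tcp [ 0.4235 -0.1388  0.0996] w 1.0 F [-0.2  0.3 -0.2]
closed t 7.21 tcp [ 0.4232 -0.1387  0.0992] w 0.248 F [ 0.6 -0.4  4.6]
lifted t 8.37 tcp [ 0.4223 -0.1384  0.2492] w 0.248 F [-0.4  0.4  0.8]
```

View pics/s1.png

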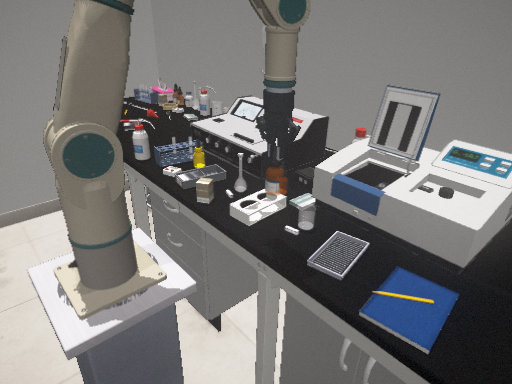

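View pics/ws1.png

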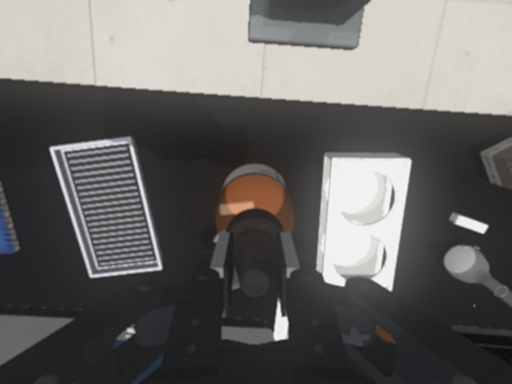

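The bottle hangs upright in the jaws (scene picture around (275,180), wrist picture around (255,210)), and the rack is clear ahead. Next I place it and then fetch the small bottle.

Run:
```python
from h import *
place((0.4528,-0.0032),0.099+0.0045,94,0.25,back=.26)
m,im=pic("wrist","ws2")
```

```text
touch True
down t 10.94 tcp [ 0.453  -0.0032  0.1031] w 0.249 F [ 0.6 -0.5  4.7]
away t 12.72 tcp [ 0.452  -0.0032  0.2592] w 0.998 F [-0.7  0.  -0.6]
```

View pics/ws2.png

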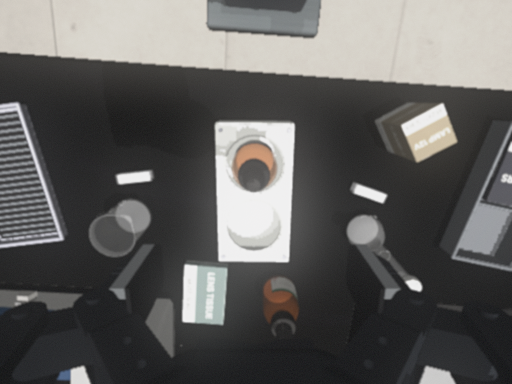

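The large bottle stands in the near well at (253,168), with an even gap all round. Next is the small bottle.

Run:
```python
from h import *
o=pick((0.6412,0.0466),0.0915,94,40,hi=.26,lift=.26)
if o["width"]>.15:
    place((0.5306,0.0022),0.0915+0.0045,94,0.26,back=.26)
    pic("wrist","ws3")
```

```text
at t 15.22 tcp [0.6417 0.0466 0.0923] w 1.003 F [-0.8 -0.7  0.6]
closed t 16.03 tcp [0.6412 0.0466 0.0915] w 0.227 F [0.1 0.2 0.2]
lifted t 17.31 tcp [0.6405 0.0466 0.2589] w 0.229 F [-0.3 -0.3 -0.7]
touch False
down t 19.93 tcp [0.5304 0.0022 0.0958] w 0.225 F [-0.3  0.2 -1. ]
away t 21.74 tcp [0.5298 0.0022 0.2591] w 0.996 F [ 0.3  0.2 -0.6]
```

View pics/ws3.png

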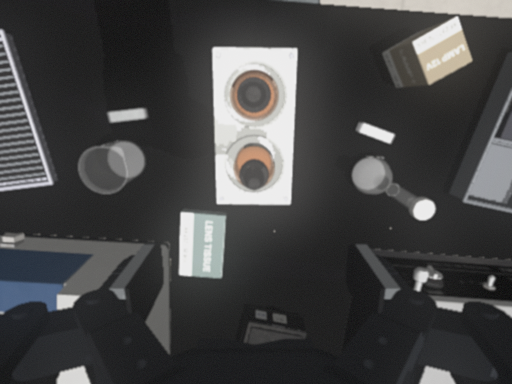

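Both bottles stand in their wells, at (254,95) and (254,166). Next is the carton.

Run:
```python
from h import *
o=pick((0.400,0.1759),0.041,33.5,25,hi=.2,lift=.25)
if o["width"]>.4:
    place((0.5277,0.3126),0.041+0.0035,-8.2,0.25,back=.25)
    pic("wrist","ws4");pic("scene","s4")
```

```text
Traceback (most recent call last):
  File "h.py", line 20, in pick
    env.move_pose([*xy,hi],down(a)); env.move_l([*xy,z],feed=0.12); env.pause(.1); st("at")
                                     ~~~~~~~~~~^^^^^^^^^^^^^^^^^^^
plant.Unreachable: the arm cannot follow that straight line within its joint ranges
```

Run:
```python
from h import *
o=st("");print(np.round(o["joints"],1))
for a in (33.5,123.5,-56.5,-146.5):
  for z in (.2,.1,.041): 
    q=env.solve_ik([.4,.1759,z],down(a)); print(a,z,None if q is None else np.round(q,1))
```

```text
t 22.98 tcp [0.4005 0.1755 0.1999] w 1.002 F [ 0.4  0.1 -0.3]
[-43.   23.   21.2 121.8 -13.4  37.4  20.9]
33.5 0.2 [-43.   22.9  21.2 121.8 -13.4  37.4  20.9]
33.5 0.1 [-37.2  33.4  14.  127.  -21.2  21.7  27.9]
33.5 0.041 [-35.9  40.8  12.5 128.6 -36.2  13.9  42.5]
123.5 0.2 [-23.8  21.8  -4.9 121.3   3.   37.   92.8]
123.5 0.1 [-24.6  32.6  -4.  126.7   6.1  21.   89.8]
123.5 0.041 [-14.4  40.9 -19.  128.1  45.   17.6  50.9]
-56.5 0.2 [-60.3  28.4  47.3 122.2 -31.5  42.1 -48.7]
-56.5 0.1 [-50.   37.1  33.7 127.3 -45.5  28.  -36.6]
-56.5 0.041 [-41.8  42.2  21.5 128.8 -52.9  18.  -30.6]
-146.5 0.2 [-43.   22.9  21.2 121.8 -13.4  37.4  20.9]
-146.5 0.1 [ 11.5  46.2 -60.9 125.7  60.4  46.4 123.2]
-146.5 0.041 [ -47.1   44.1   29.7  128.9  -62.7   22.9 -110.5]
```

Run:
```python
from h import *
xy=(0.400,0.1759);a=-56.5
env.move_pose([*xy,.2],down(a))
try:
    env.move_l([*xy,.043],feed=.12)
except env.Unreachable as e:
    print(e)
    for z in (.16,.13,.11,.095,.085,.07,.055,.043):
        q=env.solve_ik([*xy,z],down(a)); print(z,np.round(q,1)); env.movej(q)
o=st("at"); print(o["ee_rot"].round(1))
```

```text
at t 25.55 tcp [0.4002 0.176  0.0433] w 1.001 F [-0.7  0.7  0.2]
[72.3 90.  15.8]
```

Run:
```python
from h import *
env.close(25);env.pause(.2);o=st("closed")
env.move_l([0.4,0.1759,.25],feed=.15);st("lift")
if o["width"]>.4:
    print([ (a,env.solve_ik([0.5277,0.3126,.047],down(a)) is not None) for a in (-98.2,-8.2,81.8,171.8)])
    env.move_pose([0.5277,0.3126,.25],down(-98.2)); 
    pic("wrist","ws4");st("over")
```

```text
closed t 26.19 tcp [0.4002 0.176  0.0433] w 0.537 F [ 0.8 -0.   5.6]
lift t 27.73 tcp [0.3995 0.1758 0.2494] w 0.538 F [-0.3  0.4  0. ]
[(-98.2, True), (-8.2, True), (81.8, True), (171.8, True)]
over t 28.55 tcp [0.5271 0.3106 0.2499] w 0.535 F [-0.5 -0.2  0.2]
```

View pics/ws4.png

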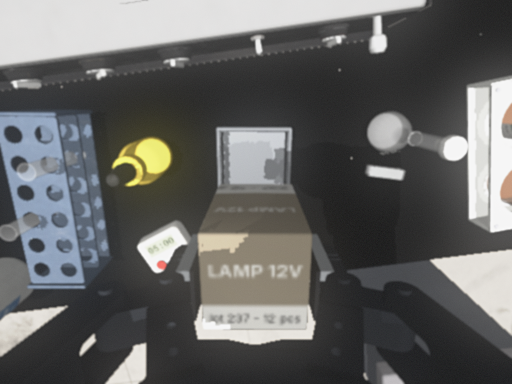

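Run:
```python
from h import *
place((0.5277,0.3126),0.043+0.0035,81.8,0.25,back=.25)
pic("wrist","ws5");pic("scene","s5")
```

```text
touch True
down t 32.59 tcp [0.528  0.3127 0.0464] w 0.536 F [0.1 0.7 4.8]
away t 34.44 tcp [0.5272 0.3119 0.2488] w 0.999 F [ 0.6 -0.2 -0. ]
```

View pics/ws5.png

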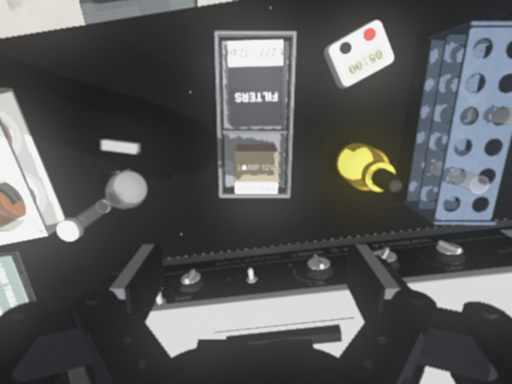

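The carton stands in the bay at (256,165). Before gripping the beaker I'll hover over it to confirm which way the spout points.

Run:
```python
from h import *
env.move_pose([.47,-.15,.26],down(90)); env.pause(.2)
m,im=pic("wrist","ws6")
p=proj(m,[[.5424,-.162,.068],[.5206,-.1413,.068],[.5424,-.162,0]]);print(p.round(1))
u,v=p[0].astype(int); c=im[v-50:v+50,u-60:u+60,::-1]
cv2.imwrite("pics/bk.png",cv2.resize(np.clip(c*1.6,0,255).astype(np.uint8),None,fx=5,fy=5,interpolation=cv2.INTER_CUBIC))
```

```text
[[242.6 228.8]
 [260.6 211.3]
 [244.4 209. ]]
```

View pics/bk.png

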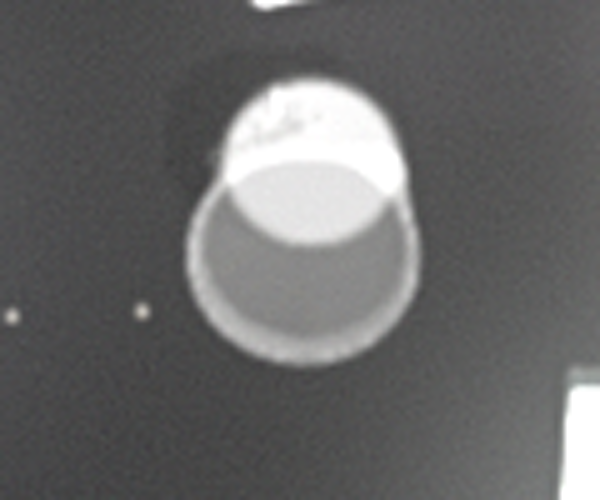

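The spout shows at the upper right of the rim, about (400,165) in the crop. That confirms +y at about 135°, so I grip along 46.5°.

Run:
```python
from h import *
xy=(0.5424,-0.1618)
for a in (46.5,):
    for z in (.2,.025): print(env.solve_ik([*xy,z],down(a)) is not None)
o=pick(xy,0.025,46.5,25,hi=.2,lift=.2)
pic("wrist","ws7");pic("scene","s7")
```

```text
True
True
at t 38.9 tcp [ 0.5428 -0.1619  0.0256] w 1.001 F [-0.5 -0.2 -0.7]
closed t 39.52 tcp [ 0.5425 -0.162   0.0255] w 0.584 F [-1.9 -0.8  5.6]
lifted t 40.84 tcp [ 0.5417 -0.1618  0.1991] w 0.585 F [ 0.1 -0.  -0.9]
```

View pics/ws7.png

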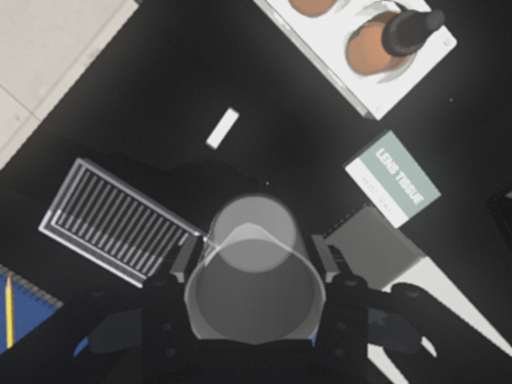

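Run:
```python
from h import *
place((0.540,-0.3103),0.025+0.006,46.5,0.2,back=.22)
pic("wrist","ws8")
```

```text
touch True
down t 43.62 tcp [ 0.5403 -0.3108  0.0306] w 0.587 F [ 0.5 -0.8  4.1]
away t 45.38 tcp [ 0.5391 -0.3102  0.2189] w 1.004 F [ 0.7 -0.7 -0.2]
```

View pics/ws8.png

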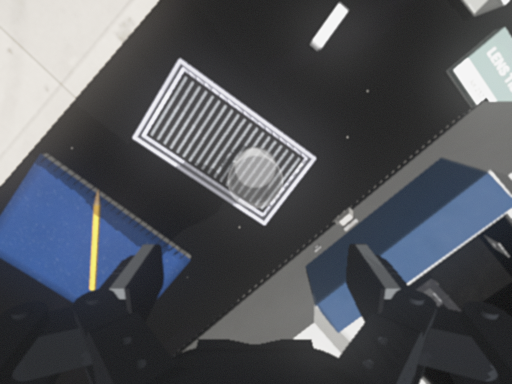

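Run:
```python
from h import *
print([env.solve_ik([0.4616,-0.3265,z],down(90)) is not None for z in (.3,.097)])
o=pick((0.5376,0.1510),0.091,90,30,hi=.27,lift=.3)
pic("wrist","ws9");pic("scene","s9")
```

```text
[True, True]
at t 48.87 tcp [0.538  0.1511 0.0916] w 1.001 F [-0.9 -0.   0.2]
closed t 49.72 tcp [0.5376 0.151  0.091 ] w 0.15 F [ 0.3 -0.5 -0.8]
lifted t 51.26 tcp [0.5372 0.1507 0.2992] w 0.149 F [-0.7 -0.3 -0.3]
```

View pics/ws9.png

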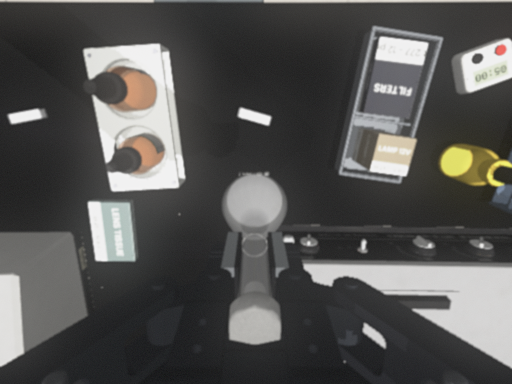

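View pics/s9.png

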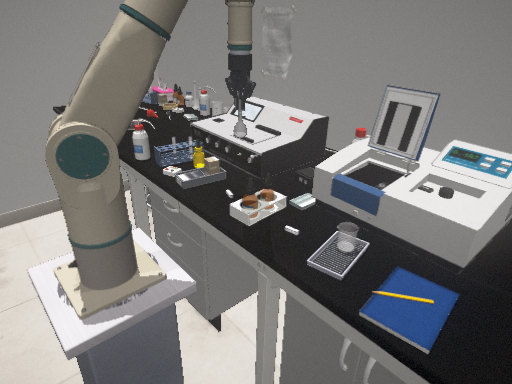

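The flask hangs upright by its neck, the carton and both bottles are in place, and the beaker is in the tray at about (347,240). Now I place the flask.

Run:
```python
from h import *
env.move_pose([.5,-.1,.3],down(90))
place((0.4616,-0.3265),0.091+0.006,90,0.28,back=.3)
env.pause(.3); m,im=pic("wrist","wf1");np.save("wf1.npy",im)
env.move_pose([.45,-.05,.3],down(90));env.pause(.3)
import pickle
out={'a':(m,im)}
out['b']=pic("wrist","wf2")
env.move_pose([.45,.2,.3],down(90));env.pause(.3)
out['c']=pic("wrist","wf3");pic("scene","sf");pic("top","tf");st("")
pickle.dump(out,open("wf.pkl","wb"))
def crop(n,x0,y0,w,h,f):
    i=cv2.imread(f"pics/{n}.png")[y0:y0+h,x0:x0+w]; return cv2.resize(np.clip(i*1.3,0,255).astype(np.uint8),None,fx=f,fy=f,interpolation=cv2.INTER_CUBIC)
cv2.imwrite("pics/sfz.png",crop("sf",140,140,240,150,3.3))
```

```text
touch False
down t 55.5 tcp [ 0.4615 -0.3264  0.0968] w 0.148 F [ 0.  -0.  -0.5]
away t 57.57 tcp [ 0.4608 -0.3263  0.2989] w 1.003 F [ 0.4  0.1 -0.3]
 t 60.77 tcp [0.4502 0.1995 0.3   ] w 1.0 F [ 0.3 -0.8  0.2]
```

View pics/wf1.png

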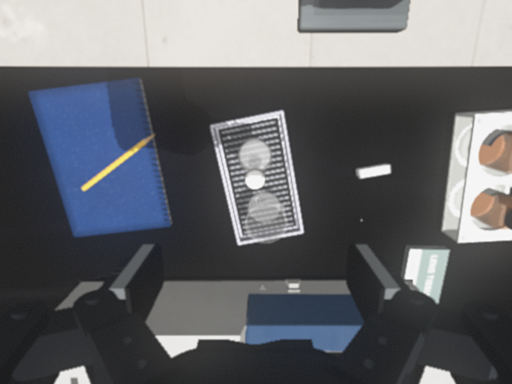

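View pics/wf2.png

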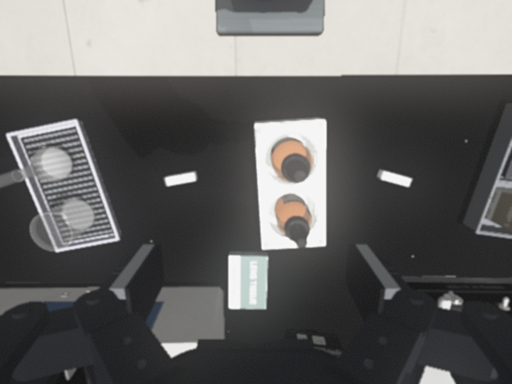

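View pics/wf3.png

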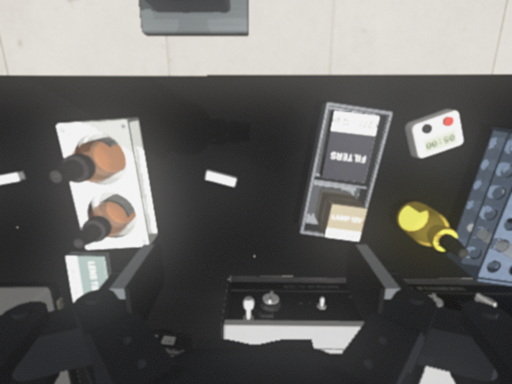

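View pics/sfz.png

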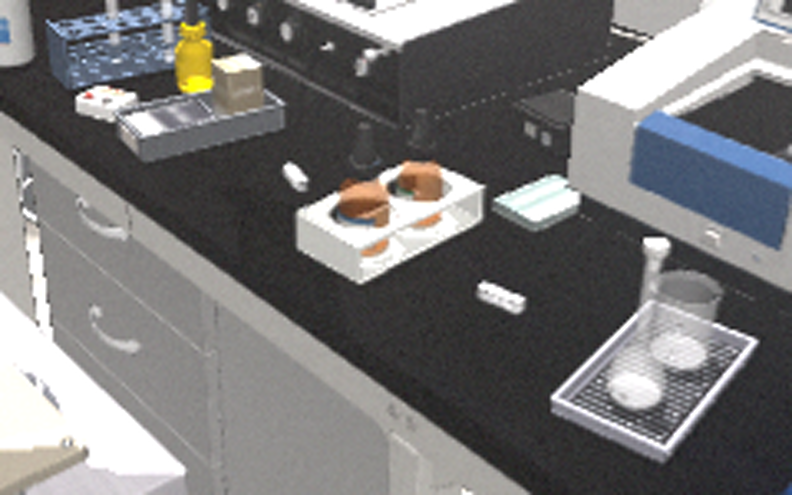

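Everything looks upright. I'll do one numeric check before handing in.

Run:
```python
from h import *
def crop(n,x0,y0,w,h,f):
    i=cv2.imread(f"pics/{n}.png")[y0:y0+h,x0:x0+w]; return cv2.resize(np.clip(i*2.,0,255).astype(np.uint8),(400,300*1),interpolation=cv2.INTER_CUBIC)
a=np.hstack([crop("wf2",240,110,100,150,0),crop("wf3",295,170,80,80,0)]);b=np.hstack([crop("wf1",200,100,120,160,0),crop("wf3",40,110,120,150,0)])
cv2.imwrite("pics/chk.png",np.vstack([a,b]))
```

```text
(no output)
```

View pics/chk.png

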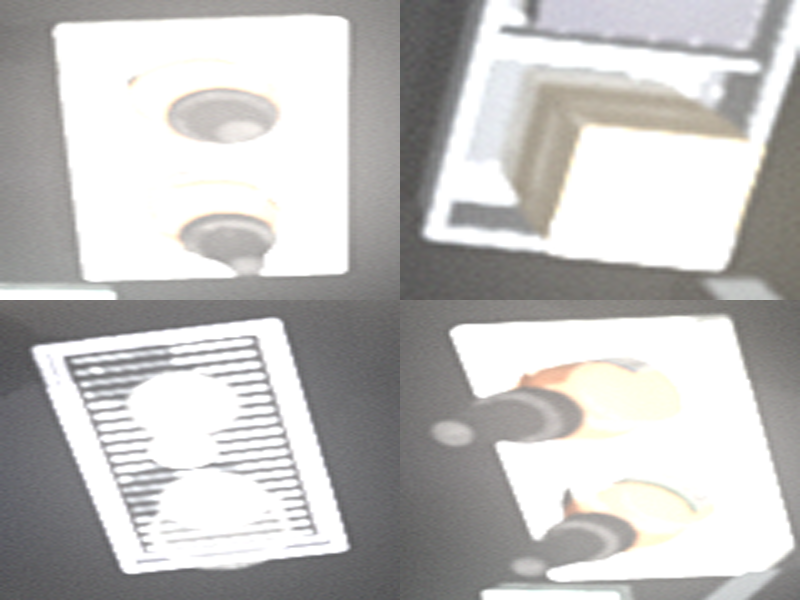

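Run:
```python
from h import *
import pickle
o=pickle.load(open("wf.pkl","rb"))
def loc(X,c,a): a=np.radians(a);d=np.array(X[:2])-c;return np.round([d[0]*np.cos(a)+d[1]*np.sin(a),-d[0]*np.sin(a)+d[1]*np.cos(a)],4)
rk=np.array([.4917,-.0005]);bn=np.array([.4777,.3198]);tr=np.array([.5008,-.3184])
f=lambda p,x,y,w,h:(x+p[0]*w/400,y+p[1]*h/300)
mb,mc,ma=o['b'][0],o['c'][0],o['a'][0]
for n,pb,pc in (("L",(235,131),(53,133)),("S",(248,265),(128,266))):
    X,g=tri(mb,f(pb,240,110,100,150),mc,f(pc,40,110,120,150));print(n,X.round(4),round(g,4),loc(X,rk,4.1))
P=onplane(mc,[f(p,295,170,80,80) for p in ((182,120),(345,135),(328,270),(150,248))],.078)
print("carton",loc(P.mean(0),bn,-8.2),np.linalg.norm(np.roll(P,-1,0)-P,axis=1).round(4))
X=onplane(ma,[(254.7,180)],.154)[0];print("flask top",X.round(4),loc(X,tr,11.7))
X=onplane(ma,[f((212,215),200,100,120,160)],.008)[0];print("beaker base",X.round(4),loc(X,tr,11.7))
```

```text
L [ 0.4531 -0.0045  0.1313] 0.0012 [-0.0388 -0.0012]
S [0.5311 0.0031 0.1258] 0.0006 [0.0395 0.0007]
carton [0.0485 0.0007] [0.041  0.0489 0.0469 0.0462]
flask top [ 0.4625 -0.3253  0.154 ] [-0.039  0.001]
beaker base [ 0.5533 -0.3118  0.008 ] [ 0.0528 -0.0042]
```

Run:
```python
from h import *
env.finish_job(); print("done")
```

```text
the job is handed in; nothing more can be done
done
```

I put all five items in place and handed the job in after about 61 s of robot time, well under the 109 s limit. Nothing tipped over, and I left the yellow look-alike alone. `finish_job` reports no verdict, so the positions below come from my own last pictures.

| Item | Where it stands | Measured position in that frame (x, y) | Target or limit |
|---|---|---|---|
| Large bottle | Near well of the rack | −38.8, −1.2 mm | −39, 0 (within 13 mm) |
| Small bottle | Far well of the rack | +39.5, +0.7 mm | +39, 0 (within 13 mm) |
| Tall carton | Empty bay of the bin | 48.5, 0.7 mm | x 34 to 67 mm, y within 19 mm |
| Flask | Near end of the drying tray | −39, +1 mm | within 64 × 28 mm |
| Beaker | Far end of the drying tray | about +53, −4 mm | within 64 × 28 mm |

**Checks that disagreed:**
- **Beaker:** the picked pixel was rough because the picture was overexposed. The arm released the beaker at about +40 mm, and both values are inside the limit.
- **Carton:** one top edge measured 41 mm instead of 46 mm, which I put down to how I picked the corners.

**Failed move:** the first straight descent to the carton was refused as out of joint range, so I took it with the other jaw direction instead.

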